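# Release a reagent bottle from the ratchet clamp and put it back in its caddy

## Robot

A 6-joint arm with a two-finger parallel gripper is mounted at the origin on the work surface. World frame = base frame: x ahead of the robot, y to its left, z up, the work surface at z = 0. Lengths are in m, angles in rad, forces in N, time in s.
With the tool pointing down it reaches from about 0.225 to 0.875 m from the base axis. Payload 3.4 kg.
Tool frame: the origin (TCP) lies on the centre line of the jaws, within the pads' length; the fingertips stand 17 mm ahead of it and the grasp point (between the pads) lies 2 mm behind it (nose_length is the distance from the TCP to the fingertips, in m); z points along the fingers, y is the line along which they close (so a half turn about z gives the same grasp; the last joint's range is limited). The gripper opens to 85 mm and grips with 20 to 120 N. Pads are 22 mm wide; open, the fingers measure 114 mm over their backs; the gripper's body (76 mm by 85 mm) begins 54 mm behind the grasp point. The pads swing forward as they close: fully open they stand 13 mm farther back than shut.
Start: joints at [-1.237, 0.276, 1.505, -0, 1.361, -0.121], TCP at [0.253, -0.517, 0.21] pointing down, gripper open.
Joint ranges: [-2.89, 2.89], [-0.75, 2.08], [0.22, 2.7], [-1.18, 4.32], [0.11, 2.71], [-2.7, 2.7]. Speed limits (rad/s): [2.57, 2.57, 3.14, 3.14, 3.14, 3.14].

## Interface

Orientations are given as a unit quaternion [w, x, y, z].
In Python, from rig import get_state, get_image, sign_off, find_in, place_of, nose_length gives the robot as it stands.
- The arm moves only by the tool apply_moves, never from a script. Its argument "deltas" is one flat list of numbers, 5 for each row, row after row: the finger opening in mm, from 0 to 85.4, then the shift along the tool's x, y, z in mm, then the turn about the tool's z in degrees. A call has 1 to 12 rows; each row is the pose to reach, as a shift and turn from the pose commanded when the call began, along the tool's axes at that moment; what a row does not reach only later rows make up. A row lasts 1/12 s, in which the tool goes at most 41.7 mm and 7.16 degrees, less where a joint would pass 70% of its speed; a pose out of reach is approached as far as the arm can. A call with a gripper value outside its range is refused whole. The fingers move at their own pace and stop on an object; "squeeze" is the grip in N (left out, the last holds). Time passes only in rows, so rows that repeat a pose let the fingers close. It gives the time, the measured TCP pose, the force, the opening and the grip force at its end, in the units of the state.
- get_state(): the state, without advancing time (a new reading comes with each control period).
- get_image(name): name is "side" or "top" or "wrist"; returns a dict with "frame" (420x560x3 uint8, red, green, blue), "K" (3x3 intrinsics, pixels), "position" and "orientation" of the camera in the world. Camera axes: x right, y down, z forward; pixel columns grow to the right and rows downward; lengths in m; the calibration is good to about 2 mm. A picture is of the moment at which its call begins. There is no depth.
- sign_off(): hands the job in; it is judged then, once.
Trained networks look in a picture, given as the dict that the camera call returned (one of the last four; its "shot" number tells which), for a name from the list of things; names that differ only in an ending like _2 or _b are one class to them, and where a whole thing is asked for, a point or a joint stands for the part that bears it (a point fixed in the world has none). Each returns a list of dicts, best first, with "score" (0 to 1); they miss things now and then, are a little off and sometimes report something else, mostly with a low value. They report only what shows in the picture. A call takes as long as a camera call. They do not tell look-alikes from the thing itself.
- find_in(query, picture): "point" ([column, row] in pixels, amid what is visible of it).
- place_of(query, picture): "point" ([column, row] in pixels: a listed point, or the origin of a listed thing).
The state is a dict: "clock": time; "qpos": joint angles; "qd": joint speeds; "effort": joint torques, N m; "position": TCP position; "ee_rot": TCP orientation; "contact_force": force on the tool from outside, world axes, zero at the start; "moment": the same for the moment, N m; "width": finger opening in m; "gripper_force": force on a finger pad.
Only numpy, scipy, OpenCV 4.12 (cv2) and the standard library are available. Lean on these libraries where they do the work, as an engineer would, in place of code of your own. Each camera call takes 0.05 s, during which the arm holds its last target. There are 200 camera calls.

## Task

Free the amber bottle from the ratchet clamp: ease the red post of the thumb lever away from the bottle until the pawl lifts off the ratchet wheel, feeling for it and never forcing it against its stop, and keep it lifted until the jaw has backed off all the way. Then lift the bottle out and set it down gently, upright and fully home, in the empty well of the blue caddy, leaving everything else where it stands.

Things in the scene. Friction and masses are not known exactly. Their poses are not given: they have to be found in the camera images.
- clamp: Bench bottle clamp, bolted down. Grey base plate from x -140 to +120 mm, y +-55, 12 mm thick. Origin on the bench, z up; +x runs from the fixed jaw past the bottle to the ratchet housing: the moving jaw backs off along +x. White jaws with red pads, up to z 72; the bottle's axis is at x -75, y 0. White housing x +15 to +115, y +-45, up to z 58. More than 20 N on any part of it damages it.
- wheel_hub (a point): Axis of the toothed steel ratchet wheel, radius 34 mm, lying flat on the housing at z 60 to 68 mm, with a black star knob (radius 21 mm) on it up to z 98 mm. The point is on top of the wheel. The sprung pawl beside it lets the wheel turn one way only and so keeps the jaw clamped. It need not be touched.
- pawl_pin (a point): Upright pin of the pawl, at clamp x +95, y -33 mm; the point is at z 69 mm. The pawl (dark steel, 40 mm) reaches from it towards -x to the wheel. A steel thumb lever, 11 mm wide, z 69 to 75 mm, clamped on the pin, sticks out 50 mm to the -y side and ends in a red post.
- post (a point): Nominal place of the red post at the lever's end (upright, diameter 12 mm, z 69 to 112 mm; this point: clamp x +95, y -83, z 95 mm, fixed to the clamp). The true post stands up to 14 mm from it either way along clamp x, wherever the last user set the lever, different every time: find it by touch from its -x side. Its -y side and both its x sides are free of other parts for 30 mm.
- jaw (a joint): How far the moving jaw has backed off, m: 0 clamped, 0.025 fully open. Push the red post along clamp +x to lift the pawl: 5 to 8 N, clear after about 8 mm of travel from where the post stood, springy stop (8 N/mm) at about 10.5 mm; 4 N holds it. While the pawl is held clear a spring backs the jaw off slowly (3 to 4 s in all). Let go and the pawl drops in again and stops the jaw.
- bottle: Amber glass reagent bottle with a blue cap, about 0.3 kg, standing in the clamp. Origin at the centre of its underside, z up its axis. Body diameter 60 mm up to 80 mm, sloping shoulder to 96 mm, cap diameter 38 mm from 99 to 125 mm above the origin.
- caddy: Blue plastic bottle caddy, fixed to the bench: 223 mm along its x, 76 mm along its y, 45 mm high, three wells in a row along its x at -72.7, 0 and +72.7 mm, each 67 x 66 mm inside, walls 5 mm, floor 5 mm above the bench. Origin at the centre of its underside. Two wells hold bottles.
- spot: Yellow disc, diameter 44 mm, 1 mm thick, lying on the floor of the empty well at its centre; flat, a mark only. Origin at the disc's centre, 5 mm above the bench.
- stock_a: Clear glass bottle with a white cap in another well of the caddy, of the same size as the amber one. Leave it.
- stock_b: Green glass bottle with a white cap in another well of the caddy, of the same size as the amber one. Leave it.
- flask: Empty conical flask, base diameter 84 mm, 140 mm high; origin under its centre. Leave it.
- beaker: Glass beaker, diameter 72 mm, 90 mm high; origin under its centre. Leave it.
- wash_bottle: White wash bottle with a red spout, diameter 64 mm, 190 mm high; origin under its centre. Leave it.
- petri_dish: Glass dish, diameter 93 mm, 16 mm high; origin under its centre. Leave it.
- timer: White bench timer, 55 x 70 x 25 mm; origin under its centre. Leave it.
Mind the look-alikes: they are no part of the job. There is more than one size of the caddy; the job needs the larger.

How it is judged:
On the way:
1. the jaw has backed off all the way (at least 22 of 25 mm) with the bottle still standing in the clamp (value of joint jaw above 0.022 m and z of bottle in the frame of clamp below 0.02 m and angle between bottle's own z axis and vertical below 0.15 rad and distance of bottle from where it was at the start of the episode below 0.02 m), for 0.2 s.
At the end, for the whole second after the job is handed in: The amber bottle stands upright (within 0.08 rad) and at rest on the floor of the empty well, its axis within 8 mm of the yellow disc's centre and its underside less than 9 mm above the bench; the clamp's jaw is still backed off by at least 22 mm (horizontal distance between bottle and spot below 0.008 m and z of bottle in the frame of caddy below 0.009 m and angle between bottle's own z axis and vertical below 0.08 rad and linear speed of bottle below 0.02 m/s and value of joint jaw above 0.022 m); the robot touches nothing.
It fails at once if the clamp or its lever is pushed with more than 20 N (contact force between any of the fingers, the arm and clamp above 20 N).
It fails at once if the bottle is pulled up out of the jaws before they have backed off (z of bottle in the frame of clamp above 0.022 m and value of joint jaw below 0.015 m).
It fails at once if the bottle is set down roughly (more than 50 N against the caddy) (contact force between bottle and caddy above 50 N).
It fails at once if something else on the bench is shifted by more than 25 mm or knocked over (distance of any of flask, beaker, wash_bottle, petri_dish, timer, stock_a, stock_b from where it was at the start of the episode above 0.025 m).
It also fails if it takes over 72 s, if anything falls off the work surface, if the arm or the gripper's body presses on something with over 40 N, if the wrist force passes 120 N, or if a joint passes its speed limit or range.

## Working session

There is one attempt and no reset: what is moved stays moved. The work goes in short steps, Python scripts to look and compute and a tool call to move; the robot and the scene stay as the last step left them, time stands still between calls to the robot, and variables do not carry over. Pictures are saved under pics/ and viewed, at most 10 in all, crops included, and the job is handed in when it is done.

Besides the shell and the picture viewer there is one more tool, called after ">>>" as name(argument=value, ...), one argument or row to a line, values as JSON. apply_moves: Moves the arm, as the interface text tells. Its arguments: {"type":"object","properties":{"deltas":{"type":"array"},"squeeze":{"type":"number"}},"required":["deltas"]}

```bash
mkdir -p pics; cat > h.py <<'E'
import numpy as np, cv2
from scipy.spatial.transform import Rotation as R
from rig import *
def rot(q): return R.from_quat([q[1],q[2],q[3],q[0]]).as_matrix()
def ray(im,p):
    d=rot(im["orientation"])@np.linalg.inv(im["K"])@np.array([p[0],p[1],1.]); return np.array(im["position"]),d
def at_z(im,p,z):
    o,d=ray(im,p); return o+d*(z-o[2])/d[2]
def tri(obs):
    A=np.zeros((3,3));b=np.zeros(3)
    for im,p in obs:
        o,d=ray(im,p);d=d/np.linalg.norm(d);M=np.eye(3)-np.outer(d,d);A+=M;b+=M@o
    return np.linalg.solve(A,b)
def proj(im,X):
    c=rot(im["orientation"]).T@(np.array(X)-im["position"]);u=im["K"]@c;return u[:2]/u[2]
E
python3 - <<'E'
from h import *
ims={n:get_image(n) for n in("top","side")}
for n,i in ims.items(): cv2.imwrite(f"pics/{n}0.png",i["frame"][:,:,::-1]); print(n,np.round(i["position"],3))
Z=dict(clamp=0,wheel_hub=.068,pawl_pin=.069,post=.095,bottle=0,caddy=0,spot=.005,stock_a=0,stock_b=0,flask=0,beaker=0,wash_bottle=0,petri_dish=0,timer=0)
for q,z in Z.items():
  for n,i in ims.items():
    print(q,n,[(np.round(r["point"]).astype(int).tolist(),round(r["score"],2),np.round(at_z(i,r["point"],z)[:2],3).tolist()) for r in place_of(q,i)[:3]])
s=get_state();print(s["position"],s["ee_rot"],s["clock"],nose_length)
E
```

```text
top [ 0.366 -0.023  1.267]
side [0.039 0.851 0.905]
clamp top [([220, 217], 0.61, [0.545, 0.151])]
clamp side [([258, 281], 0.89, [0.551, 0.142])]
wheel_hub top [([215, 191], 0.76, [0.603, 0.158])]
wheel_hub side [([235, 259], 0.73, [0.6, 0.163])]
pawl_pin top [([224, 173], 0.83, [0.65, 0.138])]
pawl_pin side [([226, 244], 0.74, [0.651, 0.128])]
post top [([240, 168], 0.67, [0.659, 0.093])]
post side [([227, 379], 0.46, [0.414, 0.451])]
bottle top [([227, 241], 0.57, [0.48, 0.129])]
bottle side [([289, 288], 0.83, [0.474, 0.126])]
caddy top [([351, 228], 0.98, [0.523, -0.206]), ([394, 152], 0.82, [0.739, -0.327])]
caddy side [([328, 206], 0.94, [0.536, -0.211]), ([288, 169], 0.84, [0.739, -0.324]), ([237, 215], 0.3, [0.744, -0.047])]
spot top [([349, 203], 0.53, [0.59, -0.201])]
spot side []
stock_a top [([351, 230], 0.77, [0.517, -0.207]), ([344, 256], 0.64, [0.445, -0.189])]
stock_a side [([354, 217], 0.7, [0.45, -0.201]), ([332, 208], 0.59, [0.523, -0.206])]
stock_b top [([351, 230], 0.77, [0.517, -0.207]), ([344, 256], 0.64, [0.445, -0.189])]
stock_b side [([354, 217], 0.7, [0.45, -0.201]), ([332, 208], 0.59, [0.523, -0.206])]
flask top [([124, 248], 0.74, [0.452, 0.407])]
flask side [([228, 378], 0.76, [0.457, 0.401])]
beaker top [([449, 267], 0.74, [0.424, -0.469])]
beaker side [([396, 172], 0.88, [0.429, -0.473]), ([350, 159], 0.74, [0.586, -0.474])]
wash_bottle top [([452, 208], 0.73, [0.584, -0.481]), ([242, 167], 0.41, [0.685, 0.097])]
wash_bottle side [([348, 161], 0.77, [0.586, -0.458])]
petri_dish top [([289, 146], 0.59, [0.748, -0.034])]
petri_dish side [([234, 215], 0.71, [0.751, -0.043])]
timer top [([138, 178], 0.73, [0.649, 0.385])]
timer side [([161, 334], 0.92, [0.652, 0.384])]
[ 0.2526042  -0.51657091  0.21023   ] [3.42802094e-05 9.74255328e-01 2.25447453e-01 1.18478560e-05] 1.5 0.017
```

View pics/top0.png

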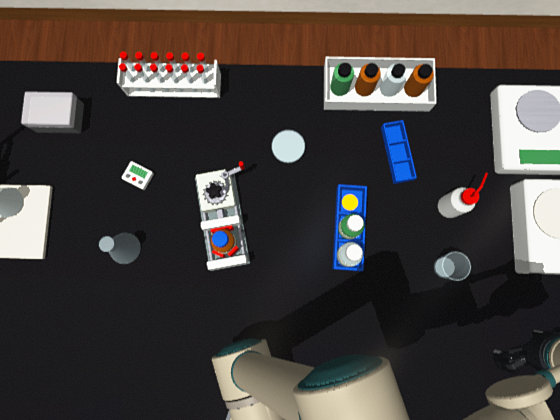

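View pics/side0.png

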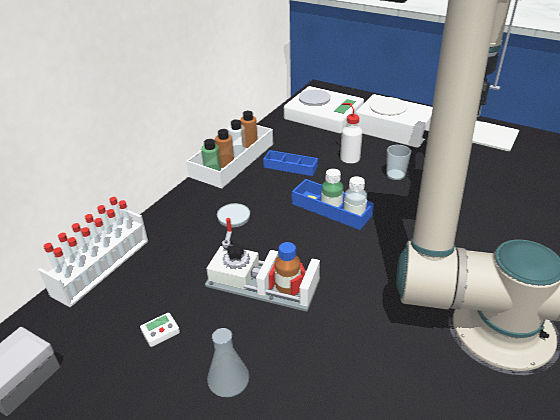

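Candidates:
- **Bottle:** the amber one in the clamp has a blue cap, at top (222,239). The amber look-alikes with black caps are in the white rack at (369,78) and (419,78).
- **Caddy:** the larger one is at (350,228), with the yellow disc at (349,203). The smaller empty one is at (398,152).
- **Post:** the red tip is at (240,166). Not to be confused with the wash spout at (480,185) or the tube caps around (160,60).

I choose the blue-capped bottle, the large caddy and the lever post. Next I go there for a close wrist view.

>>> apply_moves(
  deltas=[0,45,-31,-5,1,0,91,-62,-10,2,0,137,-94,-15,3,0,182,-125,-20,4,0,228,-156,-25,5,0,273,-187,-30,6,0,319,-219,-35,7,0,365,-250,-40,8,0,410,-281,-45,9,0,456,-312,-50,10,0,501,-344,-55,11,0,547,-375,-60,11.4],
)

```text
clock: 2.5
position: [0.4985, -0.0812, 0.2558]
ee_rot: [0.0, 0.992, 0.127, 0.0]
contact_force: [0.7, -0.3, 0.3]
width: 0.0003
gripper_force: 0.0
```

>>> apply_moves(
  deltas=[0,0,0,0,0,0,0,0,0,0],
)

```text
clock: 2.67
position: [0.4986, -0.0813, 0.2554]
ee_rot: [0.0, 0.992, 0.13, 0.0]
contact_force: [-0.1, -1.1, -1.4]
width: 0.0003
gripper_force: 0.0
```

```bash
python3 - <<'E'
from h import *
i=get_image("wrist"); cv2.imwrite("pics/w1.png",i["frame"][:,:,::-1]);print(i["position"])
for q,z in dict(post=.095,pawl_pin=.069,wheel_hub=.068,bottle=.012,clamp=0).items(): print(q,[(np.round(r["point"]).tolist(),round(r["score"],2),np.round(at_z(i,r["point"],z)[:2],4).tolist()) for r in place_of(q,i)[:2]])
s=get_state();print(s["position"],s["ee_rot"],s["clock"],s["contact_force"],s["width"])
E
```

```text
[ 0.57025497 -0.06114581  0.41959522]
post []
pawl_pin [([350.0, 234.0], 0.26, [0.463, -0.1747])]
wheel_hub [([57.0, 12.0], 0.64, [0.601, 0.1585])]
bottle [([102.0, 145.0], 0.75, [0.4762, 0.1306])]
clamp [([97.0, 83.0], 0.58, [0.5444, 0.1494])]
[ 0.49723952 -0.0846128   0.25516759] [ 1.20789000e-04  9.91988394e-01  1.26328794e-01 -2.18527951e-04] 2.9667 [-0.32513046 -0.42667398 -0.22852355] 0.00029153560927227894
```

View pics/w1.png

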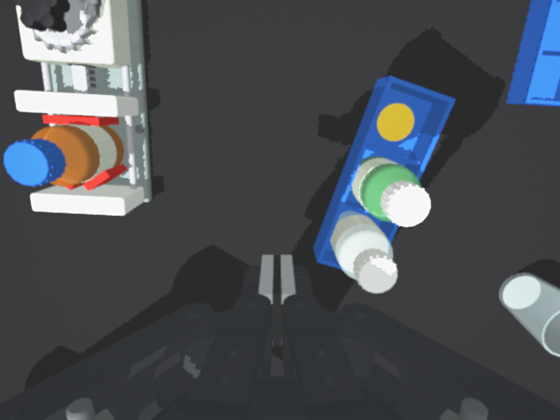

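The wrist view shows the amber bottle with the blue cap at (30,163) in the clamp, and the yellow disc of the large caddy's empty well at (395,122). The choice is confirmed. Next I move to the -x side of the post, staying high.

>>> apply_moves(
  deltas=[0,30,-25,-8,0,0,60,-50,-15,0,0,90,-75,-22,0,0,120,-100,-30,0,0,145,-120,-38,0,0,156,-130,-40,0,0,156,-130,-40,0,0,156,-130,-40,0],
)

```text
clock: 3.63
position: [0.6159, 0.0811, 0.2947]
ee_rot: [0.0, 0.992, 0.127, -0.001]
contact_force: [-0.5, -0.4, 0.5]
width: -0.0001
gripper_force: 0.0
```

```bash
python3 - <<'E'
from h import *
i=get_image("wrist"); cv2.imwrite("pics/w2.png",i["frame"][:,:,::-1]);print(i["position"])
for q,z in dict(post=.095,pawl_pin=.069,wheel_hub=.068,bottle=.012,clamp=0).items(): print(q,[(np.round(r["point"]).tolist(),round(r["score"],2),np.round(at_z(i,r["point"],z)[:2],4).tolist()) for r in place_of(q,i)[:2]])
s=get_state();print(s["position"],s["ee_rot"],s["clock"],s["contact_force"],s["width"])
E
```

```text
[0.68783973 0.10107265 0.45878786]
post [([281.0, 139.0], 0.72, [0.6591, 0.0881]), ([57.0, 71.0], 0.32, [0.6663, 0.3241])]
pawl_pin [([238.0, 136.0], 0.56, [0.6482, 0.1357])]
wheel_hub [([211.0, 171.0], 0.92, [0.6, 0.1572])]
bottle [([220.0, 253.0], 0.82, [0.4727, 0.1296])]
clamp [([220.0, 198.0], 0.93, [0.5499, 0.1474])]
[0.61531994 0.08074825 0.29538716] [ 1.43378302e-04  9.91941678e-01  1.26695207e-01 -1.05428821e-04] 3.9333 [ 0.31001999  0.27339548 -0.17207683] 0.000246001163744109
```

View pics/w2.png

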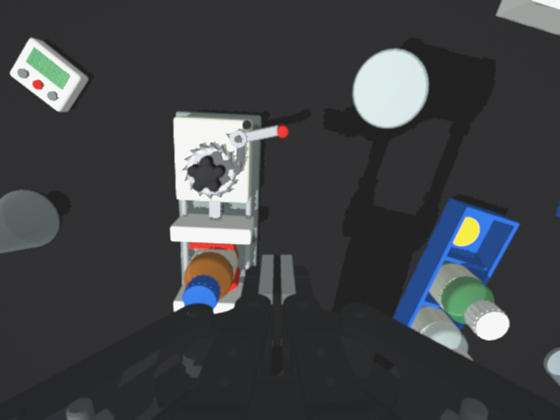

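The close view shows the red post at (282,131), its lever on the pawl pin at (238,138) and nothing on its -x side. The lever leans a little towards +x. I descend beside it.

>>> apply_moves(
  deltas=[0,0,0,30,0,0,0,0,60,0,0,0,0,95,0,0,0,0,130,0,0,0,0,160,0,0,0,0,180,0,0,0,0,190,0,0,0,0,195,0,0,0,0,195,0,0,0,0,195,0,0,0,0,195,0],
)

```text
clock: 4.85
position: [0.6173, 0.0819, 0.1021]
ee_rot: [0.0, 0.992, 0.127, 0.002]
contact_force: [0.8, 0.1, -0.5]
width: 0.0002
gripper_force: 0.0
```

```bash
python3 - <<'E'
from h import *
i=get_image("wrist"); cv2.imwrite("pics/w3.png",i["frame"][:,:,::-1])
f=i["frame"].astype(int); m=((f[:,:,0]>130)&(f[:,:,1]<60)&(f[:,:,2]<60)).astype(np.uint8)
n,l,st,c=cv2.connectedComponentsWithStats(m)
for k in range(1,n):
  if st[k,4]>20: print(st[k],at_z(i,c[k],.1))
s=get_state();print(s["position"],s["clock"],s["contact_force"])
E
```

```text
[278 147  25  27 258] [0.66696619 0.08803825 0.1       ]
[171 352  10   7  36] [0.5382468  0.12368499 0.1       ]
[0.61717489 0.08197187 0.10207065] 4.9 [1.05787926 0.63777419 0.09697106]
```

>>> apply_moves(
  deltas=[0,6,2,0,0,0,12,4,0,0,0,18,5,0,0,0,21,5,0,0,0,23,5,0,0,0,24,5,0,0,0,25,5,0,0],
)

```text
clock: 5.48
position: [0.6413, 0.0836, 0.1]
ee_rot: [0.0, 0.992, 0.128, -0.0]
contact_force: [0.0, 0.4, -0.7]
width: 0.0001
gripper_force: 0.0
```

>>> apply_moves(
  deltas=[0,1,0,0,0,0,2,0,0,0,0,3,0,0,0,0,3,0,0,0],
)

```text
clock: 5.82
position: [0.6444, 0.0843, 0.1003]
ee_rot: [0.0, 0.992, 0.128, 0.0]
contact_force: [-0.5, -0.3, 0.5]
width: 0.0003
gripper_force: 0.0
```

>>> apply_moves(
  deltas=[0,1,0,0,0,0,2,0,0,0,0,2,0,0,0],
)

```text
clock: 6.07
position: [0.6464, 0.0848, 0.1003]
ee_rot: [0.0, 0.992, 0.128, 0.0]
contact_force: [0.2, 0.3, -0.4]
width: -0.0
gripper_force: 0.0
```

>>> apply_moves(
  deltas=[0,1,0,0,0,0,2,0,0,0,0,2,0,0,0],
)

```text
clock: 6.32
position: [0.6484, 0.0853, 0.1003]
ee_rot: [0.0, 0.992, 0.128, 0.0]
contact_force: [0.3, -0.3, -0.3]
width: 0.0005
gripper_force: 0.0
```

>>> apply_moves(
  deltas=[0,1,0,0,0,0,2,0,0,0,0,2,0,0,0],
)

```text
clock: 6.57
position: [0.6503, 0.0858, 0.1002]
ee_rot: [0.0, 0.992, 0.128, 0.0]
contact_force: [1.0, 0.0, -0.0]
width: -0.0001
gripper_force: 0.0
```

>>> apply_moves(
  deltas=[0,1,0,0,0,0,2,0,0,0,0,2,0,0,0],
)

```text
clock: 6.82
position: [0.6523, 0.0863, 0.1003]
ee_rot: [0.0, 0.992, 0.128, 0.0]
contact_force: [-0.1, 0.3, -0.3]
width: -0.0003
gripper_force: 0.0
```

>>> apply_moves(
  deltas=[0,1,0,0,0,0,2,0,0,0,0,2,0,0,0],
)

```text
clock: 7.07
position: [0.6542, 0.0868, 0.1003]
ee_rot: [0.0, 0.992, 0.128, 0.0]
contact_force: [-0.4, -0.4, 0.4]
width: 0.0001
gripper_force: 0.0
```

>>> apply_moves(
  deltas=[0,1,0,0,0,0,2,0,0,0,0,2,0,0,0],
)

```text
clock: 7.32
position: [0.6562, 0.0873, 0.1003]
ee_rot: [0.0, 0.992, 0.128, 0.0]
contact_force: [-0.9, 1.0, -0.3]
width: 0.0003
gripper_force: 0.0
```

```bash
python3 - <<'E'
from h import *
i=get_image("wrist"); a=i["frame"][:,:,::-1]
f=i["frame"].astype(int); m=((f[:,:,0]>130)&(f[:,:,1]<60)&(f[:,:,2]<60)).astype(np.uint8)
n,l,st,c=cv2.connectedComponentsWithStats(m)
for k in range(1,n):
  if st[k,4]>20: print(st[k],at_z(i,c[k],.1),at_z(i,c[k],.112))
cv2.imwrite("pics/w4.png",cv2.resize(a[120:380,160:440],None,fx=2,fy=2))
s=get_state();print(s["position"],s["clock"],s["contact_force"])
print(proj(i,s["position"]),proj(i,s["position"]+np.array([0,0,-.017])))
E
```

```text
[269 231  22  21 364] [0.66388004 0.08870006 0.1       ] [0.66854649 0.09004351 0.112     ]
[0.65598501 0.08730977 0.10024711] 7.3667 [0.47293391 0.99327342 0.51655046]
[278.18568541 255.09555935] [278.04706108 242.91855812]
```

View pics/w4.png

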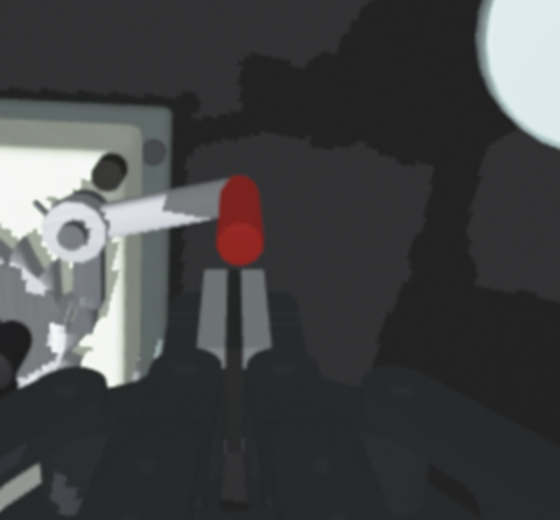

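The crop shows the post's top at about crop (240,243), just ahead of the fingertips and centred on them, so contact is a few millimetres off.

>>> apply_moves(
  deltas=[0,1,0,0,0,0,1,0,0,0],
)

```text
clock: 7.53
position: [0.657, 0.0876, 0.1002]
ee_rot: [0.0, 0.992, 0.128, 0.0]
contact_force: [-0.7, -1.0, 0.4]
width: 0.0001
gripper_force: 0.0
```

>>> apply_moves(
  deltas=[0,1,0,0,0,0,1,0,0,0],
)

```text
clock: 7.7
position: [0.658, 0.0878, 0.1002]
ee_rot: [0.0, 0.992, 0.128, 0.0]
contact_force: [-0.2, 0.4, -0.1]
width: 0.0001
gripper_force: 0.0
```

>>> apply_moves(
  deltas=[0,1,0,0,0,0,1,0,0,0],
)

```text
clock: 7.87
position: [0.659, 0.0881, 0.1003]
ee_rot: [0.0, 0.992, 0.128, 0.0]
contact_force: [-0.2, 0.6, -1.1]
width: -0.0002
gripper_force: 0.0
```

>>> apply_moves(
  deltas=[0,1,0,0,0,0,1,0,0,0],
)

```text
clock: 8.03
position: [0.66, 0.0883, 0.1003]
ee_rot: [0.0, 0.992, 0.128, 0.0]
contact_force: [0.4, 0.6, -0.5]
width: 0.0001
gripper_force: 0.0
```

>>> apply_moves(
  deltas=[0,1,0,0,0,0,1,0,0,0],
)

```text
clock: 8.2
position: [0.6609, 0.0886, 0.1002]
ee_rot: [0.0, 0.992, 0.128, 0.0]
contact_force: [-0.2, -0.6, -0.1]
width: 0.0
gripper_force: 0.0
```

>>> apply_moves(
  deltas=[0,1,0,0,0,0,1,0,0,0],
)

```text
clock: 8.37
position: [0.6619, 0.0889, 0.1002]
ee_rot: [0.0, 0.992, 0.128, 0.0]
contact_force: [0.1, 0.2, 0.6]
width: 0.0
gripper_force: 0.0
```

>>> apply_moves(
  deltas=[0,1,0,0,0,0,1,0,0,0],
)

```text
clock: 8.53
position: [0.6628, 0.0891, 0.1003]
ee_rot: [0.0, 0.992, 0.128, 0.0]
contact_force: [0.1, -0.4, 0.5]
width: 0.0001
gripper_force: 0.0
```

>>> apply_moves(
  deltas=[0,1,0,0,0,0,1,0,0,0],
)

```text
clock: 8.7
position: [0.6638, 0.0893, 0.1003]
ee_rot: [0.0, 0.992, 0.128, 0.0]
contact_force: [0.8, 0.4, -0.5]
width: -0.0
gripper_force: 0.0
```

```bash
python3 - <<'E'
from h import *
i=get_image("wrist"); a=i["frame"][:,:,::-1]
f=i["frame"].astype(int); m=((f[:,:,0]>130)&(f[:,:,1]<60)&(f[:,:,2]<60)).astype(np.uint8)
n,l,st,c=cv2.connectedComponentsWithStats(m)
for k in range(1,n):
  if st[k,4]>20: print(st[k],c[k],at_z(i,c[k],.112))
cv2.imwrite("pics/w5.png",cv2.resize(a[160:340,200:360],None,fx=3,fy=3))
j=get_image("side");b=j["frame"][:,:,::-1]; u=proj(j,[.667,.09,.1]).astype(int);print(u)
cv2.imwrite("pics/s5.png",cv2.resize(b[max(0,u[1]-50):u[1]+50,u[0]-60:u[0]+60],None,fx=5,fy=5,interpolation=3))
E
```

```text
[270 246  20   9 131] [279.38931298 250.40458015] [0.67139728 0.09081296 0.112     ]
[228 223]
```

View pics/w5.png

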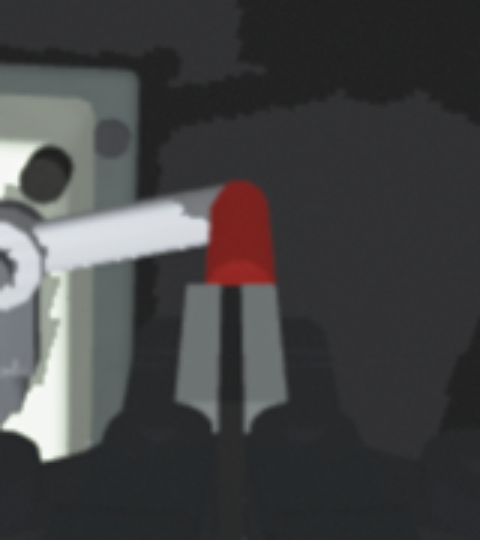

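View pics/s5.png

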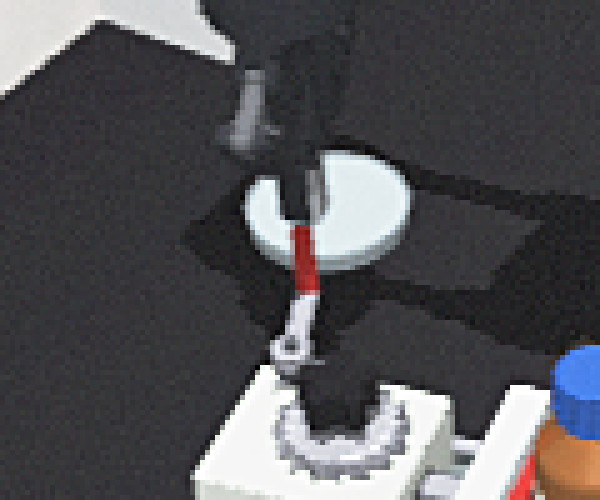

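```bash
python3 - <<'E'
from h import *
j=get_image("side");w=get_image("wrist")
p=np.array(get_state()["position"]);print(p,get_state()["clock"])
for dz in(.02,0,-.017): print(dz,proj(j,p+[0,0,dz]),proj(w,p+[0,0,dz]))
for z in(.069,.112): print(z,proj(j,[.671,.0908,z]),proj(w,[.671,.0908,z]))
E
```

```text
[0.66359651 0.08927927 0.1002304 ] 8.9
0.02 [229.02628435 217.22289771] [278.48239327 272.36233115]
0 [229.71822885 223.44894687] [278.27425186 254.8678363 ]
-0.017 [230.29585843 228.6464016 ] [278.12946585 242.69842584]
0.069 [228.04132349 232.34330268] [278.70921455 222.49507882]
0.112 [226.52671414 219.21991002] [279.2496268  250.75003215]
```

Both views put the fingertips at about z 0.118, above the post's top, so the shut fingers end higher than the stated nose length suggests. That explains why nothing was felt. I back off, go lower and check.

>>> apply_moves(
  deltas=[0,-12,0,0,0,0,-24,0,0,0,0,-28,0,5,0,0,-28,0,15,0,0,-28,0,23,0,0,-28,0,27,0,0,-28,0,28,0,0,-28,0,28,0,0,-28,0,28,0],
)

```text
clock: 9.65
position: [0.637, 0.0823, 0.072]
ee_rot: [0.0, 0.992, 0.128, 0.0]
contact_force: [0.1, -1.1, -0.6]
width: 0.0002
gripper_force: 0.0
```

```bash
python3 - <<'E'
from h import *
j=get_image("side");b=j["frame"][:,:,::-1]; w=get_image("wrist");a=w["frame"][:,:,::-1]
p=np.array(get_state()["position"]);print(p,get_state()["clock"])
for dz in(.02,0,-.017): print(dz,proj(j,p+[0,0,dz]),proj(w,p+[0,0,dz]))
for z in(.069,.112): print(z,proj(j,[.671,.0908,z]))
A=cv2.resize(b[170:270,170:290],(600,500),interpolation=3)
cv2.imwrite("pics/s6.png",A)
E
```

```text
[0.63710133 0.08227788 0.07249983] 9.75
0.02 [240.28790872 227.57622876] [278.47283398 272.43977979]
0 [240.86504502 233.64881037] [278.26093129 254.93971231]
-0.017 [241.34690829 238.71893688] [278.11356518 242.76942326]
0.069 [228.04132349 232.34330268]
0.112 [226.52671414 219.21991002]
```

View pics/s6.png

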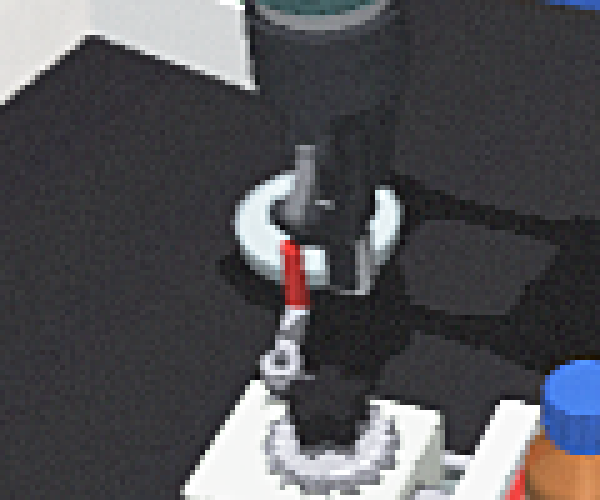

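The tips now end at crop (350,292), about z 0.09, below the post's top and above the lever. I creep in again.

>>> apply_moves(
  deltas=[0,4,0,0,0,0,8,0,0,0,0,11,0,0,0,0,12,0,0,0,0,13,0,0,0,0,13,0,0,0],
)

```text
clock: 10.25
position: [0.6493, 0.0856, 0.0722]
ee_rot: [0.0, 0.992, 0.128, 0.0]
contact_force: [0.5, -0.1, -0.4]
width: 0.0001
gripper_force: 0.0
```

>>> apply_moves(
  deltas=[0,1,0,0,0,0,2,0,0,0,0,2,0,0,0],
)

```text
clock: 10.5
position: [0.6508, 0.086, 0.0722]
ee_rot: [0.0, 0.992, 0.128, -0.0]
contact_force: [-0.7, -0.9, 0.2]
width: 0.0001
gripper_force: 0.2
```

>>> apply_moves(
  deltas=[0,1,0,0,0,0,2,0,0,0,0,2,0,0,0],
)

```text
clock: 10.75
position: [0.6511, 0.086, 0.072]
ee_rot: [0.0, 0.992, 0.128, -0.002]
contact_force: [-5.2, -1.2, 2.2]
width: -0.0001
gripper_force: 2.5
```

>>> apply_moves(
  deltas=[0,1,0,0,0,0,2,0,0,0,0,2,0,0,0],
)

```text
clock: 11.0
position: [0.652, 0.0863, 0.0719]
ee_rot: [0.0, 0.992, 0.128, -0.003]
contact_force: [-6.7, -2.7, 2.7]
width: -0.0
gripper_force: 3.5
```

>>> apply_moves(
  deltas=[0,1,0,0,0,0,2,0,0,0,0,2,0,0,0],
)

```text
clock: 11.25
position: [0.6536, 0.0869, 0.0719]
ee_rot: [0.0, 0.992, 0.128, -0.003]
contact_force: [-6.8, -2.4, 3.7]
width: -0.0001
gripper_force: 3.7
```

>>> apply_moves(
  deltas=[0,1,0,0,0,0,2,0,0,0,0,2,0,0,0],
)

```text
clock: 11.5
position: [0.6553, 0.0876, 0.0718]
ee_rot: [0.0, 0.992, 0.128, -0.004]
contact_force: [-6.5, -1.2, 3.0]
width: -0.0004
gripper_force: 3.7
```

>>> apply_moves(
  deltas=[0,1,0,0,0,0,2,0,0,0,0,2,0,0,0],
)

```text
clock: 11.75
position: [0.6574, 0.0885, 0.0718]
ee_rot: [-0.0, 0.992, 0.128, -0.003]
contact_force: [-5.4, -0.0, 1.7]
width: 0.0
gripper_force: 2.5
```

>>> apply_moves(
  deltas=[0,1,0,0,0,0,1,0,0,0],
)

```text
clock: 11.92
position: [0.6592, 0.0894, 0.0717]
ee_rot: [-0.001, 0.992, 0.128, -0.002]
contact_force: [-5.4, 1.8, 1.9]
width: -0.0002
gripper_force: 2.5
```

>>> apply_moves(
  deltas=[0,1,0,0,0,0,1,0,0,0,0,1,0,0,0],
)

```text
clock: 12.17
position: [0.6599, 0.0898, 0.0717]
ee_rot: [-0.001, 0.992, 0.128, -0.003]
contact_force: [-5.6, 0.8, 2.1]
width: -0.0003
gripper_force: 2.6
```

```bash
python3 - <<'E'
from h import *
j=get_image("side");w=get_image("wrist")
for n,i in(("s7",j),("w7",w)): cv2.imwrite(f"pics/{n}.png",i["frame"][:,:,::-1])
o=np.array([.55,.1475]);
print(get_state()["position"],get_state()["contact_force"],get_state()["clock"])
print([ (r["point"],r["score"]) for r in find_in("jaw",j)[:2]])
E
```

```text
[0.65990251 0.08979711 0.07168172] [-5.51720811  1.20387568  2.03256491] 12.2667
[([268.3, 273.3], 0.62)]
```

Travel is about 9.5 mm at a steady 5.5 N, short of the stop. I hold here and watch the jaw.

>>> apply_moves(
  deltas=[0,0,0,0,0,0,0,0,0,0,0,0,0,0,0,0,0,0,0,0,0,0,0,0,0,0,0,0,0,0,0,0,0,0,0,0,0,0,0,0,0,0,0,0,0,0,0,0,0,0,0,0,0,0,0,0,0,0,0,0],
)

```text
clock: 13.32
position: [0.6599, 0.0898, 0.0717]
ee_rot: [-0.001, 0.992, 0.128, -0.003]
contact_force: [-5.2, 0.7, 1.6]
width: -0.0
gripper_force: 2.6
```

```bash
cat > jaw.py <<'E'
from h import *
import sys
j=get_image("side"); r=cv2.imread("pics/s7.png"); b=j["frame"][:,:,::-1]
cv2.imwrite(f"pics/{sys.argv[1]}.png",np.hstack([cv2.resize(x[225:315,200:325],(400,288),interpolation=3) for x in (r,b)]))
print([(q["point"],q["score"]) for q in find_in("jaw",j)[:2]],get_state()["contact_force"],get_state()["position"])
E
python3 jaw.py j1
```

```text
[([264.0, 271.8], 0.85), ([352.0, 141.0], 0.27)] [-5.00068102  1.1791646   1.91742555] [0.65990668 0.08977923 0.07166575]
```

View pics/j1.png

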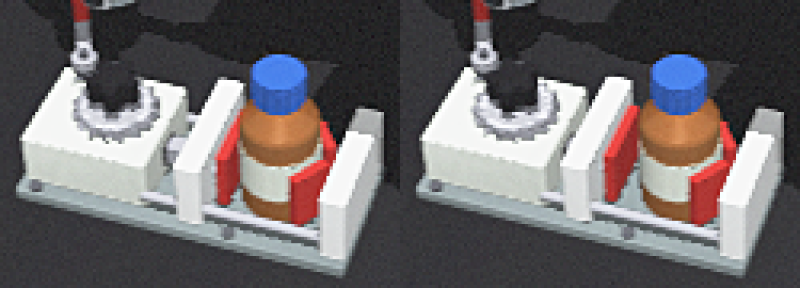

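The jaw has already backed off about 10 mm (the gap between pad and bottle is at crop (630,150)). I keep holding for 4 s more.

>>> apply_moves(
  deltas=[0,0,0,0,0,0,0,0,0,0,0,0,0,0,0,0,0,0,0,0,0,0,0,0,0,0,0,0,0,0,0,0,0,0,0,0,0,0,0,0,0,0,0,0,0,0,0,0,0,0,0,0,0,0,0,0,0,0,0,0],
)

```text
clock: 14.42
position: [0.6599, 0.0898, 0.0717]
ee_rot: [-0.001, 0.992, 0.128, -0.003]
contact_force: [-5.5, 0.8, 1.3]
width: -0.0
gripper_force: 2.6
```

>>> apply_moves(
  deltas=[0,0,0,0,0,0,0,0,0,0,0,0,0,0,0,0,0,0,0,0,0,0,0,0,0,0,0,0,0,0,0,0,0,0,0,0,0,0,0,0,0,0,0,0,0,0,0,0,0,0,0,0,0,0,0,0,0,0,0,0],
)

```text
clock: 15.42
position: [0.6599, 0.0898, 0.0717]
ee_rot: [-0.001, 0.992, 0.128, -0.003]
contact_force: [-5.7, 1.1, 1.9]
width: -0.0002
gripper_force: 2.6
```

>>> apply_moves(
  deltas=[0,0,0,0,0,0,0,0,0,0,0,0,0,0,0,0,0,0,0,0,0,0,0,0,0,0,0,0,0,0,0,0,0,0,0,0,0,0,0,0,0,0,0,0,0,0,0,0,0,0,0,0,0,0,0,0,0,0,0,0],
)

```text
clock: 16.42
position: [0.6599, 0.0898, 0.0716]
ee_rot: [-0.001, 0.992, 0.128, -0.003]
contact_force: [-5.8, 1.1, 1.4]
width: 0.0004
gripper_force: 2.6
```

```bash
python3 jaw.py j2
```

```text
[([258.6, 271.6], 0.57)] [-4.88397674  0.77392572  0.90948097] [0.65988723 0.08979582 0.07164605]
```

>>> apply_moves(
  deltas=[0,0,0,0,0,0,0,0,0,0,0,0,0,0,0,0,0,0,0,0,0,0,0,0,0,0,0,0,0,0,0,0,0,0,0,0,0,0,0,0,0,0,0,0,0,0,0,0,0,0,0,0,0,0,0,0,0,0,0,0],
)

```text
clock: 17.52
position: [0.6599, 0.0898, 0.0717]
ee_rot: [-0.001, 0.992, 0.128, -0.003]
contact_force: [-5.5, 1.0, 2.0]
width: 0.0004
gripper_force: 2.6
```

```bash
python3 jaw.py j3; python3 - <<'E'
import cv2,numpy as np
a,b,c=[cv2.imread(f"pics/{n}.png")[:,400:].astype(int) for n in("j1","j2","j3")]
print(np.abs(a-b).mean(),np.abs(c-b).mean(),np.abs(c-b)[90:220,140:250].mean(),np.abs(c-a)[90:220,140:250].mean())
E
```

```text
[([259.6, 271.0], 0.78)] [-4.80083932  0.12088676  0.64760951] [0.65991525 0.08978436 0.07168313]
8.596814236111111 2.5748292824074075 1.5391608391608391 39.48615384615385
```

View pics/j3.png

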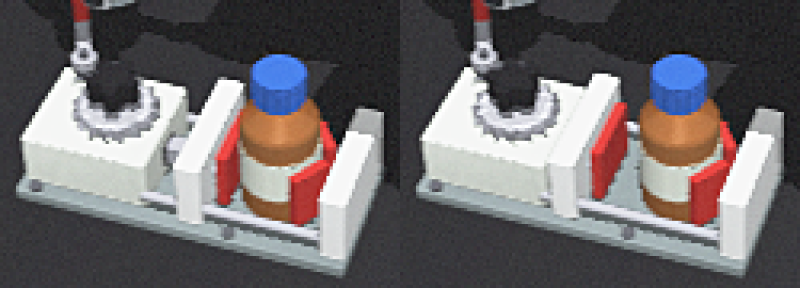

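The jaw now sits against the housing, fully open and no longer moving, and the bottle is still standing. I release the post, rise and move over the bottle.

>>> apply_moves(
  deltas=[0,-6,0,0,0,0,-14,0,0,0,0,-25,0,0,0,0,-30,0,-15,0,0,-30,0,-45,0,0,-30,0,-80,0,30,-35,-10,-105,0,65,-60,-25,-110,0,65,-90,-45,-110,0,65,-125,-65,-110,0,65,-155,-80,-110,0,65,-172,-84,-110,0],
)

```text
clock: 18.62
position: [0.4712, 0.128, 0.1825]
ee_rot: [-0.001, 0.992, 0.128, 0.0]
contact_force: [0.1, -0.4, -0.5]
width: 0.0648
gripper_force: 0.0
```

>>> apply_moves(
  deltas=[65,0,0,0,0,65,0,0,0,0,65,0,0,0,0],
)

```text
clock: 18.87
position: [0.4768, 0.1268, 0.1829]
ee_rot: [0.0, 0.992, 0.127, 0.002]
contact_force: [0.7, -0.1, 0.6]
width: 0.0648
gripper_force: 0.0
```

```bash
python3 - <<'E'
from h import *
T=get_image("top");S=get_image("side");W=get_image("wrist")
s=get_state();p=np.array(s["position"]);print(p,s["ee_rot"],s["clock"],s["width"])
for i in(T,S,W):
  f=cv2.cvtColor(i["frame"],cv2.COLOR_RGB2HSV)
  m=((abs(f[:,:,0].astype(int)-108)<8)&(f[:,:,1]>150)&(f[:,:,2]>60)).astype(np.uint8)
  n,l,st,c=cv2.connectedComponentsWithStats(m)
  for k in range(1,n):
    if st[k,4]>30: print(i["shot"],st[k],c[k].round(1),at_z(i,c[k],.137)[:2].round(4),at_z(i,c[k],.124)[:2].round(4))
  for q,z in(("bottle",.012),("spot",.005),("caddy",0)): print(q,[(np.round(r["point"]),round(r["score"],2),at_z(i,r["point"],z)[:2].round(4)) for r in place_of(q,i)[:2]])
cv2.imwrite("pics/w8.png",W["frame"][:,:,::-1])
E
```

```text
[0.47657285 0.12663482 0.18220053] [6.58031113e-05 9.91872370e-01 1.27235357e-01 6.01329428e-04] 19.0167 0.06488584348345937
18 [ 381  119   36   65 1517] [398.1 151.5] [ 0.6995 -0.3046] [ 0.7033 -0.3079]
18 [ 332  184   36   88 1408] [349.3 222.4] [ 0.5186 -0.1826] [ 0.5203 -0.1844]
18 [224 235   4  10  31] [225.5 239.6] [0.4696 0.1169] [0.4708 0.1185]
bottle [(array([228., 241.]), 0.74, array([0.4787, 0.1246]))]
spot [(array([348., 203.]), 0.69, array([ 0.5896, -0.1968])), (array([350., 227.]), 0.41, array([ 0.5241, -0.2045]))]
caddy [(array([349., 231.]), 0.63, array([ 0.5145, -0.2011])), (array([395., 152.]), 0.59, array([ 0.739 , -0.3292]))]
19 [290   1  27  21  76] [297.7   7.2] [ 1.3239 -1.4343] [ 1.3457 -1.473 ]
19 [318   5  31   7  46] [333.7   7.7] [ 1.1604 -1.5087] [ 1.1794 -1.5487]
19 [317  12  59  27 138] [347.5  28.5] [ 0.9699 -1.2602] [ 0.9856 -1.2959]
19 [291  22  25  17  57] [304.4  28.8] [ 1.1399 -1.168 ] [ 1.1585 -1.2022]
19 [461  34  19  12  44] [470.7  39.8] [ 0.4504 -1.3664] [ 0.4574 -1.4039]
19 [501  40   9  32  60] [505.9  54.8] [ 0.2868 -1.2628] [ 0.291  -1.2
[... 680 characters left out ...]
19 [303 156  15  20 252] [309.3 165.1] [ 0.5893 -0.1907] [ 0.5986 -0.2083]
19 [ 296  179   78   51 1436] [329.2 205.6] [ 0.4595 -0.0534] [ 0.4666 -0.0687]
19 [278 242  18  19 281] [286.6 250.8] [0.4684 0.1404] [0.4757 0.1284]
bottle [(array([290., 284.]), 0.62, array([0.472 , 0.1222])), (array([226., 240.]), 0.22, array([0.703 , 0.0662]))]
spot []
caddy [(array([330., 207.]), 0.97, array([ 0.5306, -0.2109])), (array([290., 167.]), 0.58, array([ 0.7379, -0.3363]))]
20 [ 497  186   63  145 4234] [535.3 268.9] [ 0.4919 -0.0531] [ 0.4884 -0.0654]
20 [ 241  194   56   61 2614] [268.7 224.8] [0.4764 0.1328] [0.472 0.132]
bottle [(array([272., 189.]), 0.6, array([0.472 , 0.1311]))]
spot []
caddy []
```

```bash
cat >> h.py <<'E'
from scipy.optimize import least_squares
A_=np.linspace(0,2*np.pi,48)
def capbox(i,x,y,z0=.111,z1=.137,r=.019):
    P=np.array([proj(i,[x+r*np.cos(a),y+r*np.sin(a),z]) for a in A_ for z in(z0,z1)])
    return np.r_[P.min(0),P.max(0)]
E
python3 - <<'E'
from h import *
W=get_image("wrist");S=get_image("side")
w=np.array([241,194,297,255.]);s=np.array([278,242,296,261.])
for ob in([(W,w)],[(S,s)],[(W,w),(S,s)]):
  r=least_squares(lambda v:np.concatenate([capbox(i,*v)-b for i,b in ob]),[.474,.13]);print(r.x.round(4),r.fun.round(1))
s=get_state();p=np.array(s["position"]);print(p,s["clock"])
# tip location estimate: light pads in wrist rows
for dz in(-.017,0,.017,.03):
  ty=rot(s["ee_rot"])[:,1];tx=rot(s["ee_rot"])[:,0]
  print(dz,[proj(W,p+[0,0,dz]+sg*.034*ty+.009*tx).round() for sg in(1,-1)])
E
```

```text
[0.4711 0.1319] [-0.6 -1.2  0.6  1.2]
[0.4738 0.1297] [ 0.5 -0.5 -0.5  0.5]
[0.4713 0.1318] [-0.4 -1.4  0.7  1.   1.   0.4 -0.   1.4]
[0.47500026 0.12681518 0.18221249] 19.5667
-0.017 [array([337., 228.]), array([219., 228.])]
0 [array([343., 239.]), array([213., 239.])]
0.017 [array([350., 253.]), array([207., 252.])]
0.03 [array([356., 265.]), array([201., 265.])]
```

>>> apply_moves(
  deltas=[65,-2,-5,10,0,65,-2,-5,25,0,65,-2,-5,40,0,65,-2,-5,55,0,65,-2,-5,66,0,65,-2,-5,74,0,65,-2,-5,80,0,65,-2,-5,84,0,65,-2,-5,87,0,65,-2,-5,88,0,65,-2,-5,88,0],
)

```text
clock: 20.48
position: [0.472, 0.1312, 0.0944]
ee_rot: [0.0, 0.992, 0.128, 0.0]
contact_force: [-0.4, -1.2, 0.1]
width: 0.0652
gripper_force: 0.0
```

```bash
python3 - <<'E'
from h import *
S=get_image("side");W=get_image("wrist");s=get_state();p=np.array(s["position"]);print(p,s["clock"],s["contact_force"])
def blob(i,c0):
  f=cv2.cvtColor(i["frame"],cv2.COLOR_RGB2HSV)
  m=((abs(f[:,:,0].astype(int)-108)<8)&(f[:,:,1]>150)&(f[:,:,2]>60)).astype(np.uint8)
  n,l,st,c=cv2.connectedComponentsWithStats(m)
  for k in range(1,n):
    if st[k,4]>60 and np.hypot(*(c[k]-c0))<60: print(st[k],c[k].round(1))
for i in(S,W):
  u=proj(i,[.472,.1315,.124]); print(u,capbox(i,.472,.1315).round()); blob(i,u)
E
```

```text
[0.47218627 0.13117609 0.09467145] 20.5833 [-0.07673758 -0.04166476  0.18272428]
[287.32338894 252.18708988] [279. 242. 296. 262.]
[288 243   8  18 114] [291.3 250.7]
[277.76757192 282.13657739] [232. 232. 324. 337.]
[ 232  232   91  103 7121] [277.  283.7]
```

No force, and the cap's outline matches the prediction. I grip the cap.

>>> apply_moves(
  deltas=[36,0,0,0,0,34,0,0,0,0,34,0,0,0,0,34,0,0,0,0,34,0,0,0,0,34,0,0,0,0,34,0,0,0,0,34,0,0,0,0],
  squeeze=50,
)

```text
clock: 21.25
position: [0.4722, 0.1311, 0.0949]
ee_rot: [0.0, 0.992, 0.128, 0.001]
contact_force: [-0.7, -1.1, 5.7]
width: 0.0363
gripper_force: 50.2
```

>>> apply_moves(
  deltas=[34,0,0,-2,0,34,0,0,-5,0,34,0,0,-9,0,34,0,0,-14,0,34,0,0,-20,0,34,0,0,-20,0,34,0,0,-20,0],
)

```text
clock: 21.83
position: [0.4718, 0.1312, 0.1147]
ee_rot: [-0.0, 0.992, 0.128, 0.0]
contact_force: [1.1, 0.3, -1.8]
width: 0.0364
gripper_force: 50.4
```

>>> apply_moves(
  deltas=[34,0,0,-15,0,34,0,0,-35,0,34,0,0,-60,0,34,1,10,-78,0,34,2,35,-80,0,34,3,65,-80,0,34,4,100,-80,0,34,5,135,-80,0,34,6,165,-80,0,34,7,185,-80,0,34,8,195,-80,0,34,8,200,-80,0],
)

```text
clock: 22.83
position: [0.5302, -0.0614, 0.1938]
ee_rot: [-0.0, 0.992, 0.127, -0.0]
contact_force: [-1.1, 0.8, -2.9]
width: 0.0361
gripper_force: 51.2
```

>>> apply_moves(
  deltas=[34,0,0,0,0,34,0,0,0,0,34,0,0,0,0],
)

```text
clock: 23.08
position: [0.5295, -0.0588, 0.1942]
ee_rot: [-0.001, 0.992, 0.128, -0.0]
contact_force: [0.5, -0.0, -2.1]
width: 0.0363
gripper_force: 51.2
```

```bash
cat > spot.py <<'E'
from h import *
s=get_state();p=np.array(s["position"]);print(p,s["ee_rot"],s["clock"],s["width"])
def blobs(i,h,dh,amin,smin=150):
  f=cv2.cvtColor(i["frame"],cv2.COLOR_RGB2HSV)
  m=((abs(f[:,:,0].astype(int)-h)<dh)&(f[:,:,1]>smin)&(f[:,:,2]>60)).astype(np.uint8)
  n,l,st,c=cv2.connectedComponentsWithStats(m); return [(st[k],c[k]) for k in range(1,n) if st[k,4]>amin]
for n in("wrist","top"):
  i=get_image(n); cv2.imwrite(f"pics/x_{n}.png",i["frame"][:,:,::-1])
  for st,c in blobs(i,27,6,30): print(n,"yel",st,c.round(1),at_z(i,c,.006).round(4))
  for st,c in blobs(i,108,8,500): print(n,"blu",st,c.round(1),capbox(i,p[0],p[1],p[2]+.016,p[2]+.042).round())
E
python3 spot.py
```

```text
[ 0.52948124 -0.05884956  0.19415053] [-5.32526309e-04  9.91748638e-01  1.28196094e-01 -3.42189566e-04] 23.0833 0.03627630118662403
wrist yel [ 406  138   40   41 1170] [426.1 158.5] [ 0.5932 -0.2031  0.006 ]
wrist blu [ 342  111  157  169 9078] [421.7 178.7] [233. 232. 324. 336.]
wrist blu [ 233  231   89  103 7206] [276.6 283.7] [233. 232. 324. 336.]
top yel [342 195  16  15 165] [350.1 202.4] [ 0.5912 -0.2034  0.006 ]
top blu [ 381  120   36   64 1513] [398.1 151.5] [291. 202. 308. 220.]
top blu [ 332  185   35   87 1067] [351.9 228.7] [291. 202. 308. 220.]
```

>>> apply_moves(
  deltas=[34,6,15,0,0,34,14,40,0,0,34,20,65,0,0,34,24,80,0,0,34,24,85,0,0,34,24,85,0,0,34,24,85,0,0,34,24,85,0,0,34,24,85,0,0],
)

```text
clock: 23.93
position: [0.5742, -0.1354, 0.1944]
ee_rot: [-0.0, 0.992, 0.128, -0.0]
contact_force: [0.3, 0.6, -2.3]
width: 0.0363
gripper_force: 51.2
```

```bash
python3 spot.py; python3 - <<'E'
from h import *
# verticality: amber body columns in side view, near vs cap
i=get_image("side");f=cv2.cvtColor(i["frame"],cv2.COLOR_RGB2HSV)
p=np.array(get_state()["position"])
m=((abs(f[:,:,0].astype(int)-12)<6)&(f[:,:,1]>150)).astype(np.uint8)
n,l,st,c=cv2.connectedComponentsWithStats(m)
for k in range(1,n):
  if st[k,4]>40: print(st[k],c[k].round(1))
print("axis px",[proj(i,[p[0],p[1],p[2]+d]).round(1) for d in(-.083,-.03,.013)],capbox(i,p[0],p[1],p[2]-.083,p[2]-.003,.03).round(1))
E
```

```text
[ 0.57421995 -0.13537368  0.19435802] [-3.24933722e-04  9.91777743e-01  1.27971750e-01 -1.86743552e-04] 23.9333 0.036331580413321705
wrist yel [323 162  33  38 848] [337.7 178.9] [ 0.5935 -0.1968  0.006 ]
wrist blu [ 466    0   94  168 8179] [513.5  96.1] [233. 232. 325. 336.]
wrist blu [ 305  135   98  126 4546] [351.9 188.5] [233. 232. 325. 336.]
wrist blu [ 233  231   89  109 7008] [276.7 282.8] [233. 232. 325. 336.]
top yel [342 195  16  15 169] [350.  202.4] [ 0.5912 -0.2032  0.006 ]
top blu [381 119  36  65 782] [402.4 154.5] [325. 183. 343. 202.]
top blu [333 186  34  63 632] [349.3 215.4] [325. 183. 343. 202.]
[240 117  17  10  47] [249.2 120.6]
[246 131  11  17  45] [252.2 139.8]
[294 154  21  17 211] [304.3 162.1]
[293 180  21   9  71] [302.2 184.6]
axis px [array([304.3, 184.2]), array([304.4, 167.8]), array([304.5, 153.9])] [293.  153.1 316.  190.7]
```

```bash
python3 - <<'E'
from h import *
W=get_image("wrist");T=get_image("top");s=get_state();print(W["K"][0,0])
Rt=rot(s["ee_rot"]);p=np.array(s["position"])
dR=Rt.T@rot(W["orientation"]);dp=Rt.T@(np.array(W["position"])-p)
q=np.array([-5.325e-4,.991749,.128196,-3.42e-4]);R1=rot(q/np.linalg.norm(q));p1=np.array([.52948,-.05885,.19415])
o=R.from_matrix(R1@dR).as_quat();W1=dict(K=W["K"],position=p1+R1@dp,orientation=[o[3],*o[:3]])
for nm,i,b in(("w1",W1,(406,138,446,179)),("w2",W,(323,162,356,200)),("top",T,(342,195,358,210))):
  print(nm,b,"pred",{c:capbox(i,*c,.006,.006,.022).round(0).tolist() for c in((.592,-.2033),(.592,-.199))}, np.round(i["position"],3))
i=W;f=cv2.cvtColor(i["frame"],cv2.COLOR_RGB2HSV)
m=(abs(f[:,:,0].astype(int)-27)<9)&(f[:,:,1]>80)&(f[:,:,2]>40)
for r in range(155,212,4): 
  c=np.where(m[r,300:380])[0]; print(r,(c.min()+300,c.max()+300) if len(c) else None, end=" ")
E
```

```text
335.0849191566939
w1 (406, 138, 446, 179) pred {(0.592, -0.2033): [405.0, 138.0, 447.0, 180.0], (0.592, -0.199): [401.0, 137.0, 444.0, 179.0]} [ 0.601 -0.039  0.358]
w2 (323, 162, 356, 200) pred {(0.592, -0.2033): [322.0, 161.0, 363.0, 202.0], (0.592, -0.199): [318.0, 160.0, 359.0, 201.0]} [ 0.646 -0.116  0.359]
top (342, 195, 358, 210) pred {(0.592, -0.2033): [342.0, 194.0, 358.0, 210.0], (0.592, -0.199): [340.0, 194.0, 357.0, 210.0]} [ 0.366 -0.023  1.267]
155 None 159 None 163 (np.int64(334), np.int64(351)) 167 (np.int64(328), np.int64(355)) 171 (np.int64(325), np.int64(359)) 175 (np.int64(323), np.int64(360)) 179 (np.int64(322), np.int64(361)) 183 (np.int64(322), np.int64(360)) 187 (np.int64(322), np.int64(359)) 191 (np.int64(324), np.int64(357)) 195 (np.int64(327), np.int64(353)) 199 (np.int64(333), np.int64(347)) 203 None 207 None 211 None
```

Both measurements agree on the disc at (0.592, -0.203). I move over the well and lower.

>>> apply_moves(
  deltas=[34,0,15,0,0,34,0,35,0,0,34,1,55,0,0,34,1,66,0,0,34,1,71,5,0,34,1,71,20,0,34,1,71,35,0,34,1,71,46,0,34,1,71,52,0,34,1,71,55,0,34,1,71,55,0,34,1,71,55,0],
)

```text
clock: 25.18
position: [0.5942, -0.2049, 0.1397]
ee_rot: [0.0, 0.992, 0.128, 0.0]
contact_force: [0.7, 0.7, -2.5]
width: 0.0364
gripper_force: 51.4
```

>>> apply_moves(
  deltas=[34,0,0,4,0,34,0,0,8,0,34,0,0,12,0,34,0,0,15,0,34,0,0,18,0,34,0,0,20,0,34,0,0,20,0],
)

```text
clock: 25.77
position: [0.5934, -0.2048, 0.1186]
ee_rot: [-0.0, 0.992, 0.128, -0.001]
contact_force: [0.2, -0.5, -2.8]
width: 0.0363
gripper_force: 51.4
```

>>> apply_moves(
  deltas=[34,0,0,4,0,34,0,0,8,0,34,0,0,12,0,34,0,0,16,0,34,0,0,19,0,34,0,0,22,0,34,0,0,24,0,34,0,0,25,0,34,0,0,25,0],
)

```text
clock: 26.52
position: [0.5937, -0.2048, 0.094]
ee_rot: [-0.0, 0.992, 0.128, -0.0]
contact_force: [-0.4, -0.1, -2.9]
width: 0.0365
gripper_force: 51.4
```

>>> apply_moves(
  deltas=[34,0,0,1,0,34,0,0,2,0,34,0,0,2,0],
)

```text
clock: 26.77
position: [0.5938, -0.2049, 0.0922]
ee_rot: [0.0, 0.992, 0.128, -0.0]
contact_force: [-0.3, -0.2, -2.0]
width: 0.0363
gripper_force: 51.4
```

>>> apply_moves(
  deltas=[34,0,0,1,0,34,0,0,2,0,34,0,0,2,0],
)

```text
clock: 27.02
position: [0.5936, -0.2049, 0.0901]
ee_rot: [-0.0, 0.992, 0.128, -0.0]
contact_force: [-0.6, 0.3, -3.2]
width: 0.0365
gripper_force: 51.4
```

>>> apply_moves(
  deltas=[34,0,0,1,0,34,0,0,2,0,34,0,0,2,0],
)

```text
clock: 27.27
position: [0.5936, -0.2049, 0.088]
ee_rot: [-0.0, 0.992, 0.128, -0.0]
contact_force: [0.1, -0.0, -2.8]
width: 0.0364
gripper_force: 51.4
```

>>> apply_moves(
  deltas=[34,0,0,1,0,34,0,0,1,0],
)

```text
clock: 27.43
position: [0.5939, -0.2049, 0.0879]
ee_rot: [0.0, 0.992, 0.128, 0.0]
contact_force: [-0.8, 0.5, 2.8]
width: 0.036
gripper_force: 51.9
```

>>> apply_moves(
  deltas=[34,0,0,1,0,34,0,0,1,0],
)

```text
clock: 27.6
position: [0.5941, -0.2049, 0.0879]
ee_rot: [0.0, 0.992, 0.128, 0.001]
contact_force: [-2.7, 1.8, 7.5]
width: 0.0364
gripper_force: 52.4
```

The bottle is down at exactly the expected height (TCP 0.088). I unload, release and rise.

>>> apply_moves(
  deltas=[34,0,0,-1,0,40,0,0,-1,0,48,0,0,-1,0,58,0,0,-1,0,64,0,0,-1,0,64,0,0,-1,0,64,0,0,-1,0],
)

```text
clock: 28.18
position: [0.5939, -0.205, 0.0872]
ee_rot: [0.0, 0.992, 0.128, 0.0]
contact_force: [-0.3, -0.0, -0.2]
width: 0.064
gripper_force: 0.0
```

>>> apply_moves(
  deltas=[64,0,0,-4,0,64,0,0,-10,0,64,0,0,-20,0,64,0,0,-35,0,64,0,0,-55,0,64,0,0,-80,0,64,0,0,-105,0,64,0,0,-125,0,64,0,0,-130,0,64,0,0,-130,0,64,0,0,-130,0],
)

```text
clock: 29.1
position: [0.5934, -0.2048, 0.2171]
ee_rot: [-0.0, 0.992, 0.128, -0.0]
contact_force: [-0.0, -0.9, -0.2]
width: 0.0642
gripper_force: 0.0
```

```bash
python3 - <<'E'
from h import *
W=get_image("wrist");S=get_image("side");s=get_state();print(s["position"],s["clock"],s["contact_force"],s["width"])
ob=[]
for n,i in(("w",W),("s",S)):
  pb=capbox(i,.592,-.2033,.104,.13); f=cv2.cvtColor(i["frame"],cv2.COLOR_RGB2HSV)
  m=((abs(f[:,:,0].astype(int)-108)<8)&(f[:,:,1]>150)&(f[:,:,2]>60)).astype(np.uint8)
  k,l,st,c=cv2.connectedComponentsWithStats(m)
  d=[(st[a],np.hypot(*(c[a]-(pb[:2]+pb[2:])/2))) for a in range(1,k) if st[a,4]>60]; d.sort(key=lambda x:x[1])
  b=d[0][0];b=np.array([b[0],b[1],b[0]+b[2],b[1]+b[3]]);print(n,pb.round(),b)
  r=least_squares(lambda v:capbox(i,v[0],v[1],.104,.13)-b,[.592,-.203]);print(r.x.round(4),r.fun.round(1))
  print([(np.round(r["point"]),round(r["score"],2),at_z(i,r["point"],.005)[:2].round(4)) for r in place_of("bottle",i)[:3]], "jaw",[(q["point"],round(q["score"],2)) for q in find_in("jaw",i)[:1]])
cv2.imwrite("pics/end.png",S["frame"][:,:,::-1])
a=cv2.imread("pics/j3.png")[:,400:].astype(int);b=cv2.resize(S["frame"][225:315,200:325,::-1],(400,288),interpolation=3).astype(int)
print("jaw diff",np.abs(a-b)[90:220,140:230].mean())
E
```

```text
[ 0.59283558 -0.20447658  0.21559947] 29.2 [-0.27590254 -0.0064961  -0.42601806] 0.06410907765813674
w [251. 179. 300. 232.] [200 134 323 340]
[ 0.5634 -0.1991] [ 37.9  75.5 -38.  -77.2]
[(array([276., 177.]), 0.77, array([ 0.5931, -0.2038]))] jaw []
s [304. 161. 317. 176.] [263 150 318 175]
[ 0.656  -0.2017] [ 20.7   5.6 -20.9  -4.5]
[(array([310., 199.]), 0.64, array([ 0.5975, -0.2111])), (array([237., 216.]), 0.42, array([ 0.7382, -0.036 ])), (array([225., 243.]), 0.23, array([0.7027, 0.0718]))] jaw [([158.7, 328.3], 0.63)]
jaw diff 1.9639031339031339
```

```bash
python3 -c "
from rig import *
print(sign_off())"
```

```text
the job is handed in; nothing more can be done
None
```

The jaw backed off fully while the bottle stood in the clamp. The amber bottle now stands in the large caddy's empty well, about 1–2 mm from the disc's centre by the wrist camera. I handed the job in at about 29 s; the sign-off returned no verdict.

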